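# Hold a spring-closed specimen cabinet open with its T-handle

### The arm

A 7-joint arm with a two-finger parallel gripper is mounted at the origin on a cart in front of the work surface, level with it; the furniture and walls round the work are solid. World frame = base frame: x ahead of the robot, y to its left, z up, the work surface at z = 0. Lengths are in m, angles in rad, forces in N, time in s.
With the tool pointing down it reaches from about 0.4 to 0.85 m from the base axis. Payload 4.5 kg.
Tool frame: the origin (TCP) lies midway between the tips of the shut fingers; the grasp point (between the pads) lies 19 mm behind it (tcp_to_grasp is the distance from the TCP to the grasp point, in m); x points along the fingers, y is the direction in which the jaws open and shut, and the axes are right-handed (so a half turn about x gives the same grasp; the last joint's range is limited). The gripper opens to 85 mm and grips with 20 to 120 N. Pads are 22 mm wide; open, the fingers measure 114 mm over their backs; the gripper's body (76 mm by 85 mm) begins 54 mm behind the grasp point. The pads swing forward as they close: fully open they stand 13 mm farther back than shut.
Start: joints at [1.248, 0.689, -0.195, 1.565, 0.157, 0.902, -0.215], TCP at [0.218, -0.586, 0.192] pointing down, gripper open.
Joint ranges: [-3.01, 3.01], [-0.46, 2.08], [-1.47, 1.51], [0.13, 2.56], [-1, 4.14], [0.04, 2.09], [-2.66, 2.66]. Speed limits (rad/s): [2.57, 2.57, 3.14, 3.14, 3.14, 3.14, 3.14].

### API

Orientations are given as [roll, pitch, yaw] about the fixed x, y, z axes, in that order (R = Rz(yaw) Ry(pitch) Rx(roll)).
In Python, from cell import * gives the robot as it stands. The module is installed in compiled form; this text tells all that it offers.
- The arm moves only by the tool move_arm, never from a script. Its argument "steps" is a list that holds one entry, the list of rows, each a list of 7 numbers: the shift along the tool's x, y, z in units of 0.1 m (1.0 is 0.1 m), then the turn, a rotation vector about the tool's x, y, z in units of 180 degrees (1.0 is 180 degrees), then the closure in counts, from 0 (fully open) to 255 (shut). In form: [[[dx, dy, dz, ax, ay, az, jaw], ...]]. A call has 1 to 8 rows; each row shifts and turns the commanded pose from where the row before left it, along the tool's axes as they then stand; what a row does not reach is not made up. A row lasts 1/8 s, in which the tool goes at most 62.5 mm and 10.7 degrees, less where a joint would pass 70% of its speed; a pose out of reach is approached as far as the arm can. A call with a number of a shift or a turn outside -1 to 1 is refused whole. A call with a gripper value outside its range is refused whole. The fingers move at their own pace and stop on an object; "newtons" is the grip in N (left out, the last holds). Time passes only in rows, so rows that do not move let the fingers close. It gives the time, the measured TCP pose, the force and the opening at its end, in the units of the state.
- state(): the state, without advancing time (a new reading comes with each control period).
- camera(name): name is "scene" or "top"; returns a dict with "pixels" (400x640x3 uint8, red, green, blue), "z_map" (400x640 float32, m along the optical axis (not along the pixel's ray), 0 where there is no reading), "K" (3x3 intrinsics, pixels), "k1" (the pictures are not rectified: a ray, as slopes to the right and down, at radius r is drawn at 1 + k1 r^2 times it, then the intrinsics apply), "eye" and "orientation" of the camera in the world. Camera axes: x right, y down, z forward; pixel columns grow to the right and rows downward; lengths in m; the calibration is good to about 2 mm. A picture is of the moment at which its call begins.
- finish_job(): hands the job in, once; it reports no verdict.
The state is a dict: "t": time; "q": joint angles; "joint_vel": joint speeds; "tau": joint torques, N m; "ee_pos": TCP position; "eef_rot": TCP orientation; "wrist_force": force on the tool from outside, world axes, zero at the start; "moment": the same for the moment, N m; "finger_gap": finger opening in m.
Only numpy, scipy, OpenCV 4.12 (cv2) and the standard library are available. Lean on these libraries where they do the work, as an engineer would, in place of code of your own. Each camera call takes 0.05 s, during which the arm holds its last target.

### The job

Fit the loose T-handle fully down onto the square spindle on the roof of the small specimen cabinet, then turn it to swing the cabinet's spring-closed door open to 45 degrees, where the pointer meets the long mark on the roof scale. Finish while still gripping the handle and holding the door steady at that angle, because it springs shut when let go. Work the door only through the handle, and leave the other things where they stand.

Things in the scene. Friction and masses are not known exactly. Their poses are not given: they have to be found in the camera images.
- handle: Loose dark steel T-handle with black cross bar, 80 mm high, 0.1 to 0.2 kg, standing upright at the start. Origin: centre of the underside, the mouth of the bore; z up. Boss 40 x 40 mm, z 0 to 46 mm, with a blind square bore 20 x 20 mm, 38 mm deep, open below, sides along the handle's x and y. Fits the spindle in any of four quarter-turn positions.
- bar (a point): Centre of the handle's cross bar, 71 mm above its underside, axes as the handle's. The bar is 80 mm long along y, 14 mm wide in x, 18 mm high (z 62 to 80 mm); grip it across its width. Below it a neck 12 mm (x) by 26 mm (y) stands 16 mm high on the boss.
- cabinet: White specimen cabinet fixed to the worktop, 150 x 150 x 100 mm high; origin at the centre of its underside, front (door) faces its own -x. A petri dish is inside. The roof has a scale of dark marks every 15 degrees round the spindle; the 45 degree mark is much longer and thicker. The vertical hinge and spindle axis is at x = -52, y = +52 mm (the corner at the front left).
- spindle (a point): Point on the axis of the square steel spindle (one piece with the door), on the round shoulder, 106 mm above the worktop, where the handle's underside rests when fully down. Spindle 18 x 18 mm, rises 34 mm from here, top 6 mm tapered to 13 mm. Flats along this frame's x and y; frame turns with the door, parallel to the cabinet's when shut. Play: handle turns 7 degrees either way before driving it.
- door (a joint): Door angle in rad: 0 shut (start), 0.785 = 45 degrees, stop at 1.6. The upright leaf with a clear pane runs 123 mm from the hinge along the spindle frame's -y. Turning the spindle CLOCKWISE seen from above opens it, free edge out of the front. A spring closes it: 0.05 N m shut, 0.11 N m at 45 degrees. A small pointer on the shoulder, along the spindle frame's +x, shows the angle on the scale.
- stereo_microscope: Fixed obstacle to the right of the work, never moves: microscope, about 310 mm deep (x), 200 mm wide (y), 360 mm high, origin at the centre of its underside. A second one like it stands at the left, its centre near x = 0.50, y = 0.54 m, so the work lies in the gap between y = 0.11 and y = 0.44 m: enter the gap from above or from the front.
- timer: Bystander: white kitchen-style timer lying flat, 60 x 62 x 20 mm, behind the middle microscope.
- vial: Bystander: small upright glass vial with white cap, 17 mm wide, 47 mm high, origin under its centre.
- eraser: Bystander: eraser lying flat, 45x23x13 mm, between the handle and the middle microscope.
- brown_bottle: Bystander: brown reagent bottle, 48 mm wide, 85 mm high, behind and to the right of the cabinet.

How it is judged:
On the way:
1. the handle is fully down on the square spindle with the door still shut (horizontal distance between handle and spindle below 0.004 m and z of handle in the frame of spindle below 0.004 m and angle between handle's own z axis and vertical below 0.12 rad and value of joint door below 0.15 rad), for 0.2 s.
At the end, for the whole second after the job is handed in: Handle seated on the spindle (underside within 4 mm of the shoulder and of its axis, tilt under 7 degrees), gripped with over 2 N, the robot touching no part of cabinet or door, and the door still (under 0.05 rad/s) at 45 degrees, 7 either way, through the last second (horizontal distance between handle and spindle below 0.004 m and z of handle in the frame of spindle below 0.004 m and angle between handle's own z axis and vertical below 0.12 rad and value of joint door between 0.665 and 0.905 rad and velocity of joint door between -0.05 and 0.05 rad/s and contact force between the fingers and handle above 2 N and not (contact force between any of the fingers, the arm and cabinet above 0.5 N)); the arm keeps its last pose, push and grip.
It fails at once if the robot pushes the cabinet or its door directly (more than 3 N) (contact force between any of the fingers, the arm and cabinet above 3 N).
It fails at once if a bystander is moved more than 20 mm (distance of any of timer, vial, eraser, brown_bottle from where it was at the start of the episode above 0.02 m).
It also fails if it takes over 48 s, if anything falls off the work surface, if the arm or the gripper's body presses on something with over 40 N, if the wrist force passes 120 N, or if a joint passes its speed limit or range.

## Working session

There is one attempt and no reset: what is moved stays moved. The work goes in short steps, Python scripts to look and compute and a tool call to move; the robot and the scene stay as the last step left them, time stands still between calls to the robot, and variables do not carry over. Pictures are saved under pics/ and viewed, and the job is handed in when it is done.

Besides the shell and the picture viewer there is one more tool, called after "Request:" as name([rows], argument=value, ...), one row to a line, values as JSON. move_arm: Moves the arm, as the interface text tells. Shifts and turns lie within -1 to 1; 1 stands for 0.1 m of shift or 180 degrees of turn. Its arguments: {"type":"object","properties":{"steps":{"type":"array","items":{"type":"array","items":{"type":"array","items":{"type":"number"}}}},"newtons":{"type":"number"}},"required":["steps"]}

```bash
mkdir -p pics; cat > h.py <<'E'
from cell import *
import numpy as np, cv2
def save(c,n,crop=None,s=1):
    im=c["pixels"][:,:,::-1]
    if crop: x0,y0,x1,y1=crop; im=im[y0:y1,x0:x1]
    if s!=1: im=cv2.resize(im,None,fx=s,fy=s,interpolation=cv2.INTER_CUBIC)
    cv2.imwrite("pics/"+n+".png",im)
E
python3 - <<'E'
from h import *
import pickle
print(state())
for n in("scene","top"):
    c=camera(n); save(c,n+"0"); pickle.dump(c,open(n+"0.pkl","wb")); print(n,c["K"],c["k1"],c["eye"],c["orientation"])
E
```

```text
{'t': 0.0, 'q': array([ 1.24778953,  0.69000314, -0.19449515,  1.56637918,  0.15728692,
        0.90247657, -0.21512549]), 'joint_vel': array([-1.54346111e-03,  4.04174494e-04,  7.43325294e-04, -2.64752964e-04,
       -9.33035464e-04,  1.46795566e-03, -9.22327482e-05]), 'tau': array([ 1.26968185e-03, -5.39625871e+01, -1.26676999e+00, -1.58546823e+01,
        9.00511164e-03,  9.55248135e-03,  4.35932719e-06]), 'ee_pos': array([ 0.2179861 , -0.58496697,  0.19096231]), 'eef_rot': array([-1.49903704,  1.5689193 ,  1.99940299]), 'wrist_force': array([-0.81427342,  0.74086312,  0.39502845]), 'moment': array([-0.05708537, -0.03994987, -0.0193948 ]), 'finger_gap': 0.08561286419875097}
scene [[495.97945982   0.         318.08012367]
 [  0.         495.97945982 200.66794936]
 [  0.           0.           1.        ]] 0.032441109899335546 [0.31849307 0.78160563 0.9469005 ] [-2.4765385   0.01098901 -2.79187932]
top [[479.68224958   0.         319.09647093]
 [  0.         479.68224958 200.40953375]
 [  0.           0.           1.        ]] -0.13951429799422566 [0.44529706 0.15554839 1.11772489] [-3.01691075 -0.02551442 -1.56766859]
```

View pics/scene0.png

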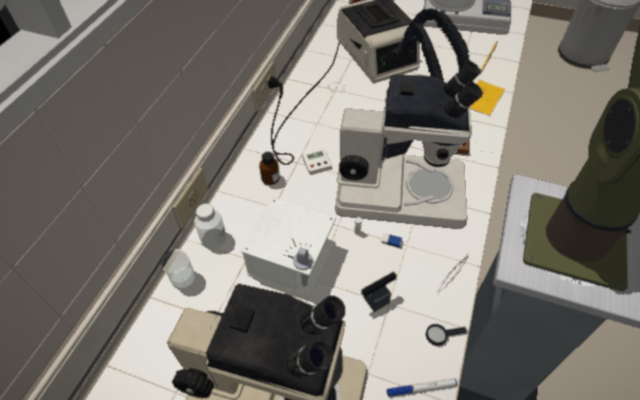

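View pics/top0.png

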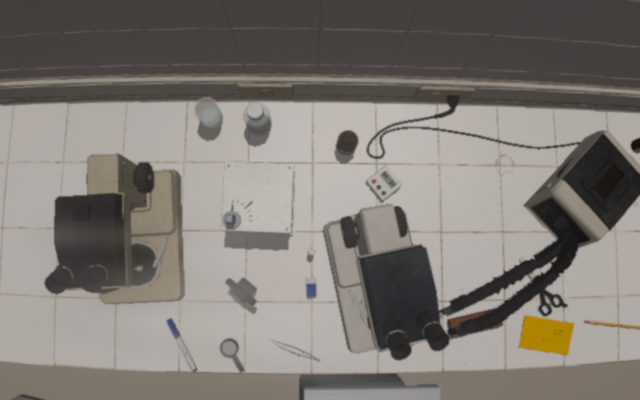

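The top view shows the handle near (241,292), the spindle near (231,218), and the cabinet roof spanning (223..294, 164..236). I'll zoom in on these next.

```bash
cat >> h.py <<'E'
from scipy.spatial.transform import Rotation as Ro
def Rc(c): return Ro.from_euler('xyz',c["orientation"]).as_matrix()
def ray(c,u,v):
    K=c["K"]; d=np.array([(u-K[0,2])/K[0,0],(v-K[1,2])/K[1,1]]); s=d.copy()
    for _ in range(30): s=d/(1+c["k1"]*(s@s))
    return Rc(c)@np.array([s[0],s[1],1.])
def onz(c,u,v,z):
    r=ray(c,u,v); e=np.array(c["eye"]); return e+r*(z-e[2])/r[2]
def proj(c,p):
    q=Rc(c).T@(np.array(p)-c["eye"]); s=q[:2]/q[2]; s=s*(1+c["k1"]*(s@s)); K=c["K"]
    return np.array([K[0,0]*s[0]+K[0,2],K[1,1]*s[1]+K[1,2]])
def dep(c,u,v):
    r=ray(c,u,v); return np.array(c["eye"])+r*c["z_map"][int(round(v)),int(round(u))]
E
python3 - <<'E'
from h import *
import pickle
t=pickle.load(open("top0.pkl","rb"));s=pickle.load(open("scene0.pkl","rb"))
save(t,"t_h",(210,262,280,322),8);save(t,"t_c",(210,155,310,245),6);save(s,"s_h",(350,260,410,320),8);save(s,"s_c",(235,195,340,295),6)
for u,v in[(241,292),(231,218),(270,190),(300,300),(245,285)]: print(u,v,dep(t,u,v))
E
```

```text
241 292 [0.3769853  0.29583839 0.08141718]
231 218 [0.53075213 0.31154274 0.13761177]
270 190 [0.59520092 0.23548671 0.09715642]
300 300 [ 0.35400949  0.17074246 -0.00293203]
245 285 [0.39003267 0.2922288  0.04405401]
```

View pics/t_h.png

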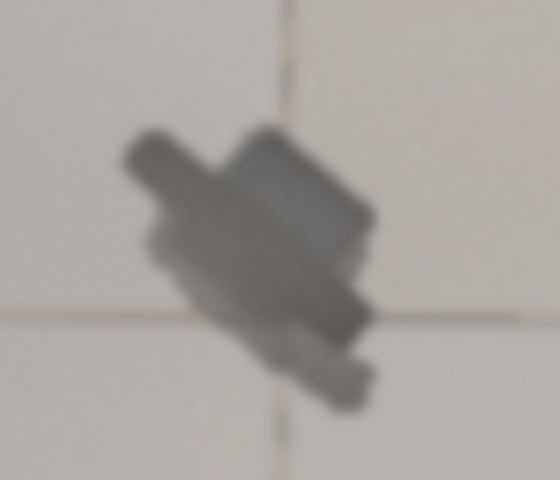

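View pics/t_c.png

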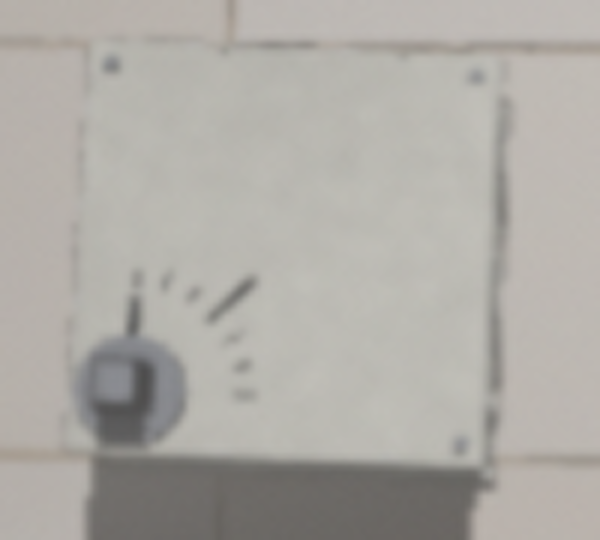

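View pics/s_h.png

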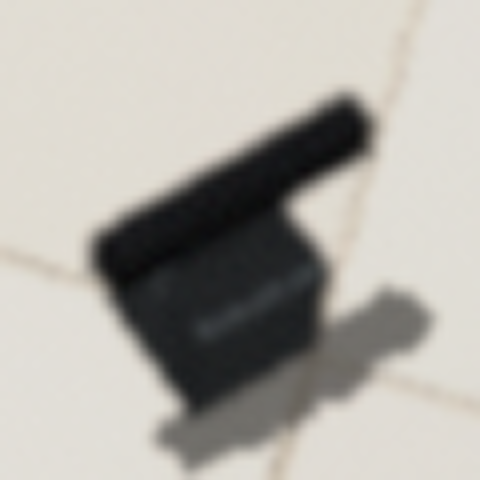

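View pics/s_c.png

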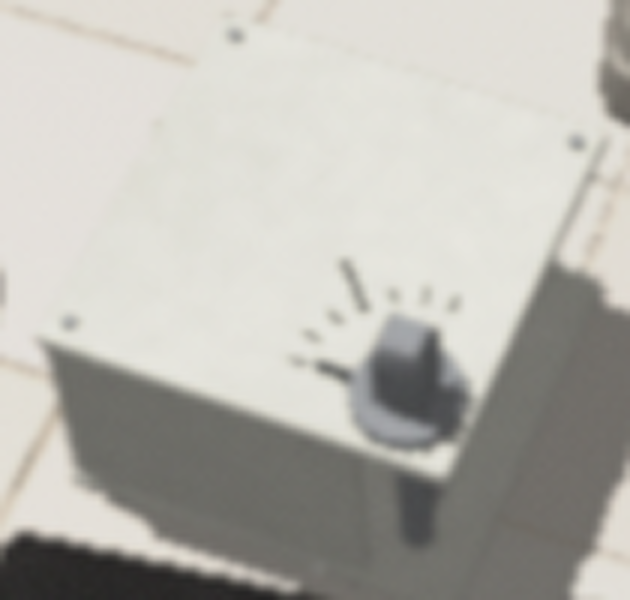

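The crops give these positions:
- **Bar:** it runs from about (229.4,281.4) to (253.1,301.8).
- **Shoulder disc:** centre about (231.7,220.2).
- **Spindle top:** about (229.3,218.5).
- **Pointer:** it sits at the 0 degree mark, so the door is shut.

Next I'll measure these accurately.

```bash
cat > m.py <<'E'
from h import *
import pickle
t=pickle.load(open("top0.pkl","rb"));s=pickle.load(open("scene0.pkl","rb"))
def cloud(c,x0,y0,x1,y1):
    return np.array([[*dep(c,u,v),u,v] for v in range(y0,y1) for u in range(x0,x1) if c["z_map"][v,u]>0])
# bar by depth
for n,c,w in(("top",t,(210,262,280,322)),("scene",s,(350,260,410,320))):
    P=cloud(c,*w); B=P[P[:,2]>0.068]
    print(n,len(B),"zmed",np.median(B[:,2]))
    r=cv2.minAreaRect(B[:,:2].astype(np.float32)*1000); print(r, np.array(cv2.boxPoints(r)).round(1).tolist())
print("bar ends by rays", onz(t,229.4,281.4,.08),onz(t,253.1,301.75,.08))
g=[(90,45),(500,60),(485,468),(68,448)]
cor=np.array([onz(t,210+x/6,155+y/6,.1) for x,y in g]); print("top corners",cor[:,:2].round(4), cor.mean(0))
scr=[(112,64),(476,77),(460,446)]
print("screws top",[onz(t,210+x/6,155+y/6,.1)[:2].round(4) for x,y in scr])
scr=[(235,36),(576,143),(70,323)]
print("screws scene",[onz(s,235+x/6,195+y/6,.1)[:2].round(4) for x,y in scr])
print("shoulder top",onz(t,210+130/6,155+391/6,.106),"sp top",onz(t,210+114/6,155+381/6,.14))
print("shoulder scene",onz(s,235+410/6,195+393/6,.106),"sp top scene",onz(s,235+411/6,195+335/6,.14))
E
python3 m.py
```

```text
top 254 zmed 0.0776843798528285
((378.12261962890625, 299.3278503417969), (79.80433654785156, 14.49251937866211), 50.65407180786133) [[347.20001220703125, 273.1000061035156], [358.3999938964844, 263.8999938964844], [409.0, 325.6000061035156], [397.79998779296875, 334.79998779296875]]
scene 319 zmed 0.07980863947003525
((378.189208984375, 297.1515197753906), (78.87797546386719, 15.03099536895752), 50.328224182128906) [[347.20001220703125, 271.6000061035156], [358.79998779296875, 262.0], [409.20001220703125, 322.70001220703125], [397.6000061035156, 332.29998779296875]]
bar ends by rays [0.3992116  0.32135119 0.08      ] [0.35641749 0.26981336 0.08      ]
top corners [[0.6543 0.3338]
 [0.6496 0.1858]
 [0.503  0.1897]
 [0.509  0.3376]] [0.57898319 0.26174667 0.1       ]
screws top [array([0.6474, 0.3256]), array([0.6434, 0.1944]), array([0.5107, 0.1986])]
screws scene [array([0.6444, 0.1935]), array([0.5125, 0.1974]), array([0.6483, 0.3251])]
shoulder top [0.52891821 0.31504601 0.106     ] sp top [0.52948729 0.31525139 0.14      ]
shoulder scene [0.52921644 0.31550708 0.106     ] sp top scene [0.52813103 0.31419674 0.14      ]
```

```bash
python3 - <<'E'
from h import *
import pickle
st=state(); R=Ro.from_euler('xyz',st["eef_rot"]).as_matrix(); print(R.round(3)); print("jaw yaw",np.degrees(np.arctan2(R[1,1],R[0,1])))
for n in("top0","scene0"):
    c=pickle.load(open(n+".pkl","rb"))
    P=np.array([dep(c,u,v) for v in range(0,400,3) for u in range(0,640,3) if c["z_map"][v,u]>0])
    for x in np.arange(.1,.7,.1):
        print(n,round(x,1),[ (round(P[m][:,2].max(),2) if (m:=(abs(P[:,0]-x)<.05)&(abs(P[:,1]-y)<.05)).any() else None) for y in np.arange(-.7,.7,.1)])
E
```

```text
[[-0.001  0.349 -0.937]
 [ 0.002 -0.937 -0.349]
 [-1.    -0.002  0.   ]]
jaw yaw -69.55283736658767
top0 0.1 [None, None, None, None, None, np.float64(0.0), np.float64(0.0), np.float64(0.0), np.float64(0.0), np.float64(0.0), None, None, None, None]
top0 0.2 [np.float64(0.0), np.float64(0.0), np.float64(0.0), np.float64(0.0), np.float64(0.0), np.float64(0.0), np.float64(0.0), np.float64(0.03), np.float64(0.02), np.float64(0.01), np.float64(0.01), np.float64(0.01), np.float64(0.0), np.float64(0.0)]
top0 0.3 [np.float64(0.01), np.float64(0.01), np.float64(0.01), np.float64(0.01), np.float64(0.02), np.float64(0.32), np.float64(0.36), np.float64(0.36), np.float64(0.04), np.float64(0.01), np.float64(0.02), np.float64(0.01), np.float64(0.01), np.float64(0.03)]
top0 0.4 [np.float64(0.0), np.float64(0.0), np.float64(0.01), np.float64(0.01), np.float64(0.32), np.float64(0.33), np.float64(0.31), np.float64(0.32), np.float64(0.31), np.float64(0.01), np.float64(0.08), np.float64(0.04), np.float64(0.36), np.float64(0.36)]
top0 0.5 [np.float64(0.0), np.float64(0.13), np.float64(0.13), np.float64(0.
[... 1187 characters left out ...]
loat64(0.01), np.float64(0.0), None, np.float64(0.33), np.float64(0.33), np.float64(0.32), np.float64(0.32), np.float64(0.31), np.float64(0.02), np.float64(0.08), np.float64(0.03), np.float64(0.36), np.float64(0.36)]
scene0 0.5 [np.float64(0.1), np.float64(0.0), np.float64(0.14), np.float64(0.23), np.float64(0.3), None, np.float64(0.3), np.float64(0.31), np.float64(0.27), np.float64(0.11), np.float64(0.14), None, np.float64(0.32), np.float64(0.32)]
scene0 0.6 [None, np.float64(0.15), np.float64(0.15), np.float64(0.14), np.float64(0.01), np.float64(0.0), np.float64(0.02), np.float64(0.22), np.float64(0.0), np.float64(0.1), np.float64(0.11), np.float64(-0.0), np.float64(0.31), np.float64(0.3)]
```

```bash
cat >> h.py <<'E'
def go(p,yaw):
    "tool-frame deltas in move units: target TCP p, tool down, jaw yaw deg"
    st=state(); R=Ro.from_euler('xyz',st["eef_rot"]).as_matrix()
    y=np.radians(yaw); Y=np.array([np.cos(y),np.sin(y),0]); X=np.array([0,0,-1.]); T=np.array([X,Y,np.cross(X,Y)]).T
    d=R.T@(np.array(p)-st["ee_pos"])*10
    rv=Ro.from_matrix(R.T@T).as_rotvec()/np.pi
    print("shift",d.round(3),"turn",rv.round(4),"| pos",st["ee_pos"].round(4),"jawyaw",round(np.degrees(np.arctan2(R[1,1],R[0,1])),2),"tilt",round(np.degrees(np.arccos(-R[2,0])),2),"t",round(st["t"],2),"F",st["wrist_force"].round(1),"gap",round(st["finger_gap"],4),"q",st["q"].round(2))
E
```

Request:
move_arm([
  [[-0.5,0,0,0,0,0,0],[-0.5,0,0,0,0,0,0],[-0.5,0,0,0,0,0,0],[-0.5,0,0,0,0,0,0],[-0.5,0,0,0,0,0,0],[-0.4,0,0,0,0,0,0]],
])

```text
t: 0.85
ee_pos: [0.2183, -0.5855, 0.4837]
eef_rot: [1.685, 1.57, -1.1]
wrist_force: [1.1, -0.8, -0.6]
finger_gap: 0.0853
```

Request:
move_arm([
  [[0,-0.174,-0.494,0,0,0,0],[0,-0.174,-0.494,0,0,0,0],[0,-0.174,-0.494,0,0,0,0],[0,-0.174,-0.494,0,0,0,0],[0,-0.174,-0.494,0,0,0,0],[0,-0.174,-0.494,0,0,0,0],[0,-0.174,-0.494,0,0,0,0]],
])

```text
t: 1.72
ee_pos: [0.5007, -0.3495, 0.4814]
eef_rot: [-0.59, 1.57, 2.909]
wrist_force: [0.4, -1.1, -0.9]
finger_gap: 0.0859
```

```bash
python3 -c "
from h import *
go((.54,0.0,.48),-69.5)
go((.38,.2975,.48),-69.5)"
```

```text
shift [ 0.014 -3.138 -1.589] turn [-0.0004  0.0003  0.0002] | pos [ 0.5007 -0.3495  0.4814] jawyaw -69.56 tilt 0.06 t 1.73 F [ 0.4 -1.1 -0.9] gap 0.0859 q [ 0.66  0.5  -0.25  1.04  0.12  1.62 -0.77]
shift [ 0.016 -6.484 -1.129] turn [-0.0004  0.0003  0.0002] | pos [ 0.5007 -0.3495  0.4814] jawyaw -69.56 tilt 0.06 t 1.73 F [ 0.4 -1.1 -0.9] gap 0.0859 q [ 0.66  0.5  -0.25  1.04  0.12  1.62 -0.77]
```

Request:
move_arm([
  [[0,-0.448,-0.227,0,0,0,0],[0,-0.448,-0.227,0,0,0,0],[0,-0.448,-0.227,0,0,0,0],[0,-0.448,-0.227,0,0,0,0],[0,-0.448,-0.227,0,0,0,0],[0,-0.448,-0.227,0,0,0,0],[0,-0.448,-0.227,0,0,0,0]],
])

```text
t: 2.6
ee_pos: [0.5388, 0.0001, 0.4814]
eef_rot: [0.063, 1.57, -2.722]
wrist_force: [0.7, 0.1, -0.0]
finger_gap: 0.0854
```

```bash
python3 -c "
from h import *
go((.378,.2975,.48),-69.5)"
```

```text
shift [ 0.014 -3.349  0.469] turn [-0.0004  0.0003 -0.    ] | pos [5.388e-01 1.000e-04 4.814e-01] jawyaw -69.57 tilt 0.05 t 2.6 F [ 0.7  0.1 -0. ] gap 0.0854 q [ 0.12  0.36 -0.34  1.27  0.12  1.53 -1.42]
```

Request:
move_arm([
  [[0,-0.478,0.067,0,0,0,0],[0,-0.478,0.067,0,0,0,0],[0,-0.478,0.067,0,0,0,0],[0,-0.478,0.067,0,0,0,0],[0,-0.478,0.067,0,0,0,0],[0,-0.478,0.067,0,0,0,0],[0,-0.478,0.067,0,0,0,0]],
])

```text
t: 3.48
ee_pos: [0.3773, 0.2967, 0.4815]
eef_rot: [0.857, 1.57, -1.928]
wrist_force: [1.3, 0.8, -0.1]
finger_gap: 0.0852
```

Request:
move_arm([
  [[0,0,0,-0.042,0,0,0],[0,0,0,-0.042,0,0,0],[0,0,0,-0.042,0,0,0],[0,0,0,-0.041,0,0,0],[0,0,0,0,0,0,0]],
])

```text
t: 4.1
ee_pos: [0.3782, 0.2955, 0.4814]
eef_rot: [-0.157, 1.57, -2.418]
wrist_force: [-0.4, 1.4, -0.5]
finger_gap: 0.0855
```

```bash
python3 -c "
from h import *
go((.378,.2975,.12),-39.5)"
```

```text
shift [ 3.614 -0.014 -0.018] turn [-0.0004  0.0003  0.0001] | pos [0.3782 0.2955 0.4814] jawyaw -39.57 tilt 0.06 t 4.1 F [-0.4  1.4 -0.5] gap 0.0855 q [-0.35  0.28 -0.6   1.42  0.16  1.49 -1.63]
```

Request:
move_arm([
  [[0.45,-0.002,-0.002,0,0,0,0],[0.45,-0.002,-0.002,0,0,0,0],[0.45,-0.002,-0.002,0,0,0,0],[0.45,-0.002,-0.002,0,0,0,0],[0.45,-0.002,-0.002,0,0,0,0],[0.45,-0.002,-0.002,0,0,0,0],[0.45,-0.002,-0.002,0,0,0,0],[0.45,-0.002,-0.002,0,0,0,0]],
])

```text
t: 5.1
ee_pos: [0.3783, 0.2979, 0.1204]
eef_rot: [2.62, 1.57, 0.356]
wrist_force: [1.0, 0.8, -0.8]
finger_gap: 0.0854
```

```bash
python3 -c "
from h import *
save(camera('scene'),'s1',(270,180,470,330),4)
go((.378,.2975,.053),-39.5)"
```

```text
shift [ 0.629  0.007 -0.037] turn [-0.0007  0.0028  0.0005] | pos [0.3755 0.2955 0.1159] jawyaw -39.63 tilt 0.51 t 5.15 F [-0.5 -0.5 -3. ] gap 0.0854 q [-0.51  0.65 -0.41  2.06  0.5   0.53 -1.97]
```

View pics/s1.png

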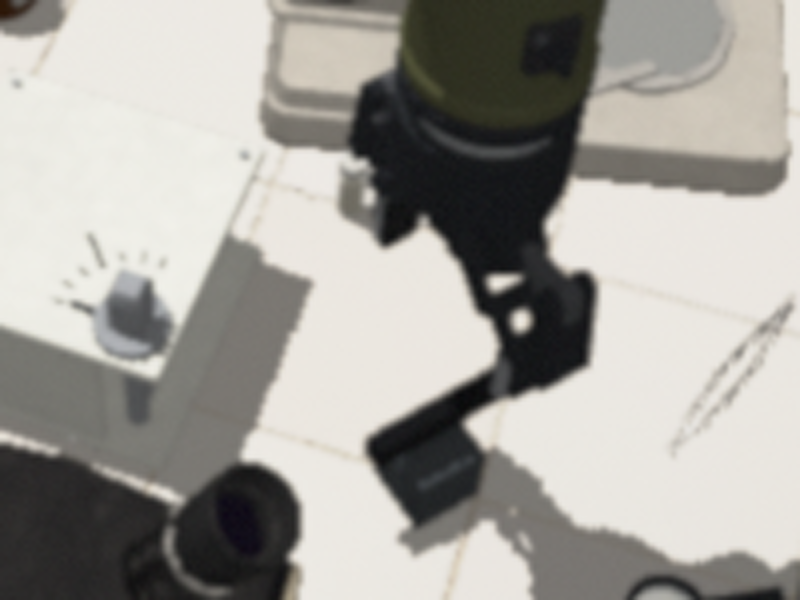

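```bash
python3 -c "
from h import *
import pickle
c=pickle.load(open('scene0.pkl','rb'))
for p in [(.378,.2975,.08),(.378,.2975,.133),(.411,.27,.133),(.345,.325,.133)]: print((proj(c,p)-[270,180])*4)
go((.378,.2975,.053),-39.5)"
```

```text
[435.92485355 409.42803478]
[445.51774057 354.31523934]
[394.46376736 287.22651848]
[499.25385221 424.92085958]
shift [ 0.629  0.007 -0.037] turn [-0.0007  0.0028  0.0005] | pos [0.3755 0.2955 0.1159] jawyaw -39.63 tilt 0.51 t 5.15 F [-0.5 -0.5 -3. ] gap 0.0854 q [-0.51  0.65 -0.41  2.06  0.5   0.53 -1.97]
```

Request:
move_arm([
  [[0,0,0,0,0,0,0]],
])

```text
t: 5.28
ee_pos: [0.3775, 0.2975, 0.1214]
eef_rot: [-0.004, 1.568, -2.265]
wrist_force: [-0.2, 0.4, -0.1]
finger_gap: 0.0854
```

```bash
python3 -c "
from h import *
c=camera('scene'); save(c,'s2',(340,200,440,320),5)
save(camera('top'),'t2',(190,220,310,330),5)
go((.378,.2975,.053),-39.5)
for u,v in [(365,240),(404,262),(400,270),(412,270),(396,273),(370,233)]: print(u,v,dep(c,u,v).round(3))
"
```

```text
shift [0.702 0.002 0.019] turn [-0.0003 -0.0008 -0.0001] | pos [0.3789 0.299  0.1232] jawyaw -39.55 tilt 0.15 t 5.38 F [ 0.1  0.2 -0.9] gap 0.0854 q [-0.5   0.64 -0.42  2.05  0.49  0.54 -1.96]
365 240 [0.419 0.277 0.18 ]
404 262 [0.338 0.346 0.254]
400 270 [0.342 0.34  0.218]
412 270 [0.323 0.342 0.232]
396 273 [0.347 0.336 0.198]
370 233 [0.412 0.273 0.2  ]
```

View pics/s2.png

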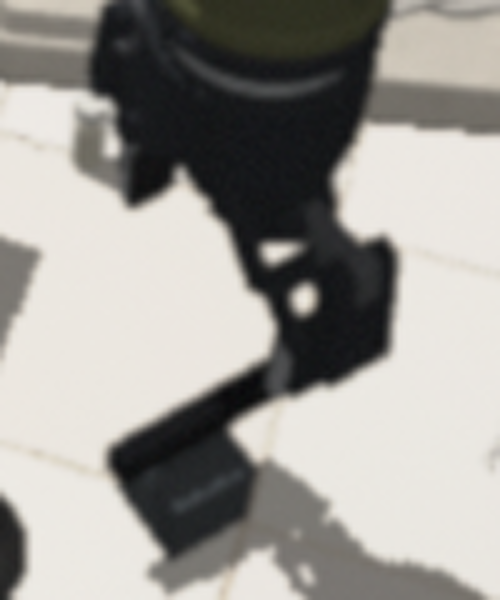

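View pics/t2.png

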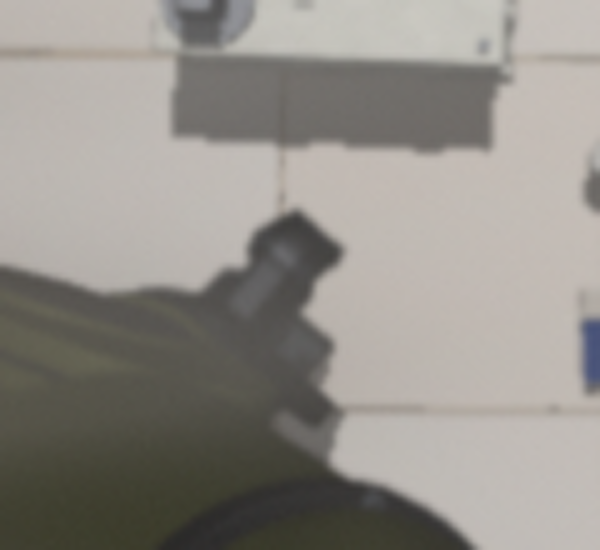

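```bash
python3 -c "
from h import *
import pickle
c=pickle.load(open('scene0.pkl','rb')); 
for z in (.12,.136,.15,.17,.185,.2):
  a=onz(c,366,241,z);b=onz(c,395,279,z); print(z,a.round(3),b.round(3),((a+b)/2).round(3),np.linalg.norm(a-b).round(3),np.degrees(np.arctan2(*(a-b)[1::-1])).round(1))
c=camera('scene')
print(((c['z_map'][200:320:8,340:440:6])*1000).astype(int))
"
```

```text
0.12 [0.425 0.239 0.12 ] [0.349 0.303 0.12 ] [0.387 0.271 0.12 ] 0.099 -40.0
0.136 [0.422 0.25  0.136] [0.348 0.312 0.136] [0.385 0.281 0.136] 0.097 -40.0
0.15 [0.421 0.259 0.15 ] [0.348 0.32  0.15 ] [0.384 0.29  0.15 ] 0.095 -40.0
0.17 [0.418 0.272 0.17 ] [0.347 0.332 0.17 ] [0.383 0.302 0.17 ] 0.093 -40.0
0.185 [0.416 0.282 0.185] [0.347 0.34  0.185] [0.381 0.311 0.185] 0.091 -40.0
0.2 [0.414 0.292 0.2  ] [0.346 0.349 0.2  ] [0.38 0.32 0.2 ] 0.089 -40.0
[[1145 1139 1140 1138  844  750  730  722  713  709  711  713  724  745
  1149 1152 1150]
 [1151 1150 1148  874  853  764  741  734  724  723  718  727  735 1143
  1145 1137 1143]
 [1173 1166 1160  888  886  774  755  755  749  747  748  756  759 1134
  1132 1130 1133]
 [1159 1157 1157 1110  879  788  770  760  755  752  756  763  793 1149
  1145 1144 1144]
 [1145 1145 1143 1133  899  900  786  778  772  769  773  786 1139 1140
  1140 1135 1142]
 [1132 1131 1132 1129  914 1136 1128  817  812  798  792  798 1130 1134
  1128 1130 1125]
 [1116 1120 1117 1116 1117 1116 1117 1117  817 1114 1119  787  787  783
  1112 1116 1115]
 [1104 1107 1105 1107 1104 1102 1103 1104 1103  820  823  779  781  793
  1103 1100 1102]
 [1094 1091 1094 1091 1094 1093 1093 1091 1090  835  831  791  798 1089
  1088 1089 1090]
 [1082 1080 1078 1079 1080 1079 1078 1079 1080  852  837  807  816 1079
  1078 1076 1079]
 [1068 1068 1068 1068 1063 1066 1067  974  980 1067 1067 1068 1065 1065
  1064 1064 1064]
 [1058 1057 1056 1054  963  967  971  991 1003 1056 1054 1054 1052 1051
  1055 1056 1052]
 [1037 1046 1044 1043  972  999  993  993 1002 1045 1046 1041 1044 1045
  1040 1041 1045]
 [ 661 1035 1035 1033 1034 1017  997 1014 1034 1030 1030 1029 1030 1025
  1030 1033 1028]
 [ 661 1022 1021 1022 1024 1023 1018 1025 1021 1021 1019 1021 1021 1020
  1021 1021 1021]]
```

Request:
move_arm([
  [[0.24,0,0.005,0,0,0,0],[0.24,0,0.005,0,0,0,0],[0,0,0,0,0,0,0],[0,0,0,0,0,0,0]],
])

```text
t: 5.92
ee_pos: [0.3783, 0.298, 0.0752]
eef_rot: [2.984, 1.568, 0.723]
wrist_force: [-0.2, 0.7, -0.5]
finger_gap: 0.0855
```

```bash
python3 -c "
from h import *
go((.378,.2975,.053),-39.5)
c=camera('scene'); save(c,'s3',(340,200,440,320),5)
"
```

```text
shift [0.222 0.001 0.007] turn [-0.0001 -0.0008 -0.0001] | pos [0.3783 0.298  0.0752] jawyaw -39.52 tilt 0.15 t 5.92 F [-0.2  0.7 -0.5] gap 0.0855 q [-0.56  0.72 -0.33  2.09  0.57  0.41 -2.03]
```

View pics/s3.png

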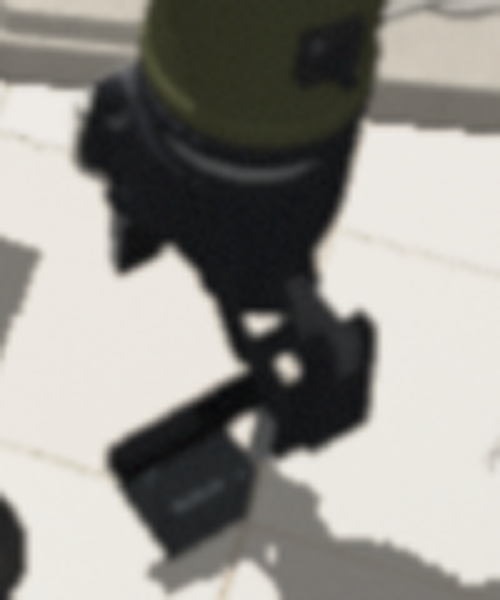

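```bash
python3 -c "
from h import *
import pickle
c=pickle.load(open('scene0.pkl','rb')); 
for z in (.088,.1,.12,.14):
  a=onz(c,364,254,z);b=onz(c,393,292,z); print(z,a.round(3),b.round(3),((a+b)/2).round(3),np.linalg.norm(a-b).round(3),np.degrees(np.arctan2(*(a-b)[1::-1])).round(1))
c=camera('scene')
for u,v in [(364,252),(363,250),(392,289),(393,285)]: print(dep(c,u,v))
save(camera('top'),'t3',(190,220,310,330),5)
"
```

```text
0.088 [0.423 0.25  0.088] [0.347 0.313 0.088] [0.385 0.281 0.088] 0.099 -39.4
0.1 [0.422 0.257 0.1  ] [0.346 0.319 0.1  ] [0.384 0.288 0.1  ] 0.098 -39.4
0.12 [0.42 0.27 0.12] [0.346 0.33  0.12 ] [0.383 0.3   0.12 ] 0.096 -39.4
0.14 [0.417 0.282 0.14 ] [0.345 0.341 0.14 ] [0.381 0.312 0.14 ] 0.093 -39.4
[0.41792852 0.27997385 0.14351427]
[0.42092796 0.27673683 0.1441762 ]
[0.34802436 0.33775069 0.14301601]
[0.3479535  0.33578324 0.15452481]
```

View pics/t3.png

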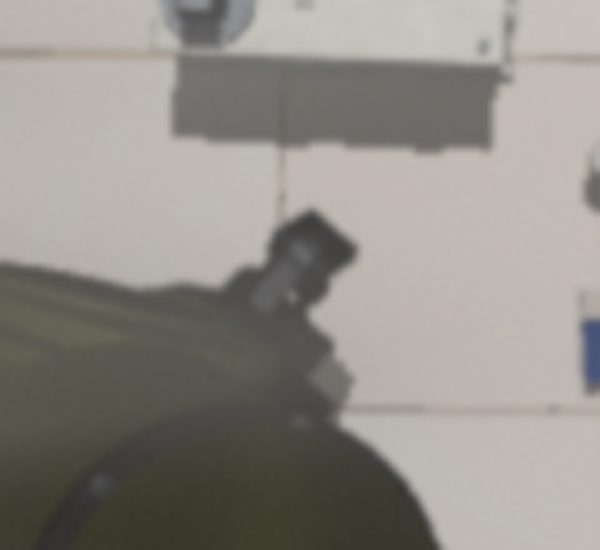

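Request:
move_arm([
  [[0.11,0,0.003,0,0,0,0],[0.11,0,0.003,0,0,0,0],[0,0,0,0,0,0,0],[0,0,0,0,0,0,0]],
])

```text
t: 6.58
ee_pos: [0.3769, 0.2967, 0.0515]
eef_rot: [-0.026, 1.57, -2.285]
wrist_force: [0.9, -0.2, -1.0]
finger_gap: 0.0852
```

```bash
python3 -c "
from h import *
go((.378,.2975,.053),-39.5)
c=camera('scene'); save(c,'s4',(340,200,440,320),5)
"
```

```text
shift [-0.015  0.004 -0.013] turn [0.0001 0.0002 0.    ] | pos [0.3769 0.2967 0.0515] jawyaw -39.48 tilt 0.03 t 6.58 F [ 0.9 -0.2 -1. ] gap 0.0852 q [-0.59  0.76 -0.28  2.11  0.6   0.35 -2.06]
```

View pics/s4.png

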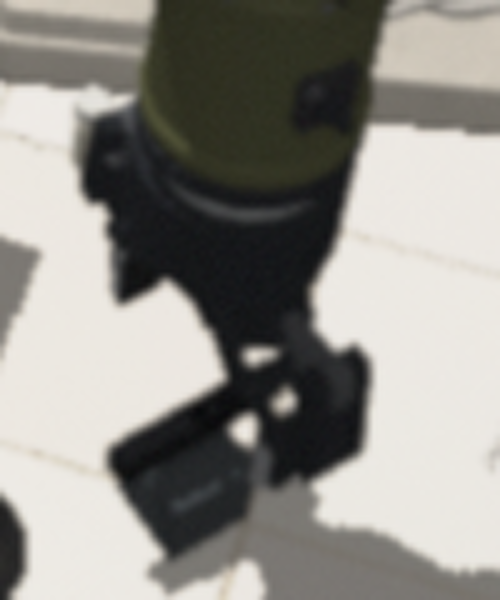

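```bash
python3 -c "
from h import *
import pickle
c=pickle.load(open('scene0.pkl','rb')); j=np.array([.772,-.636,0]);w=np.array([.636,.772,0]);C=np.array([.377,.297,0])
for z in (.065,.085,.105):
  for s in(1,-1):
    for k in(-11,11): print(z,s,k,((proj(c,C+s*.0427*j+k*.001*w+[0,0,z])-[340,200])*5).round(), ((proj(c,C+s*.057*j+k*.001*w+[0,0,z])-[340,200])*5).round())
"
```

```text
0.065 1 -11 [157. 337.] [137. 311.]
0.065 1 11 [112. 361.] [ 92. 335.]
0.065 -1 -11 [281. 501.] [303. 531.]
0.065 -1 11 [235. 528.] [256. 558.]
0.085 1 -11 [160. 312.] [140. 285.]
0.085 1 11 [115. 336.] [ 95. 309.]
0.085 -1 -11 [287. 477.] [309. 507.]
0.085 -1 11 [240. 504.] [262. 534.]
0.105 1 -11 [164. 285.] [144. 259.]
0.105 1 11 [118. 310.] [ 97. 283.]
0.105 -1 -11 [293. 453.] [316. 482.]
0.105 -1 11 [245. 480.] [268. 510.]
```

Request:
move_arm([
  [[0,0,0,0,0,0,150],[0,0,0,0,0,0,150],[0,0,0,0,0,0,150],[0,0,0,0,0,0,150],[0,0,0,0,0,0,150]],
], newtons=20)

```text
t: 7.25
ee_pos: [0.3771, 0.2968, 0.0518]
eef_rot: [1.56, 1.571, -0.7]
wrist_force: [-0.3, -0.0, -0.5]
finger_gap: 0.0351
```

```bash
python3 -c "
from h import *
go((.378,.2975,.053),-39.5)
c=camera('scene'); save(c,'s5',(340,200,440,320),5)
"
```

```text
shift [-0.012  0.002 -0.011] turn [ 0.  0. -0.] | pos [0.3771 0.2968 0.0518] jawyaw -39.5 tilt 0.0 t 7.25 F [-0.3 -0.  -0.5] gap 0.0351 q [-0.59  0.76 -0.28  2.11  0.6   0.35 -2.06]
```

View pics/s5.png

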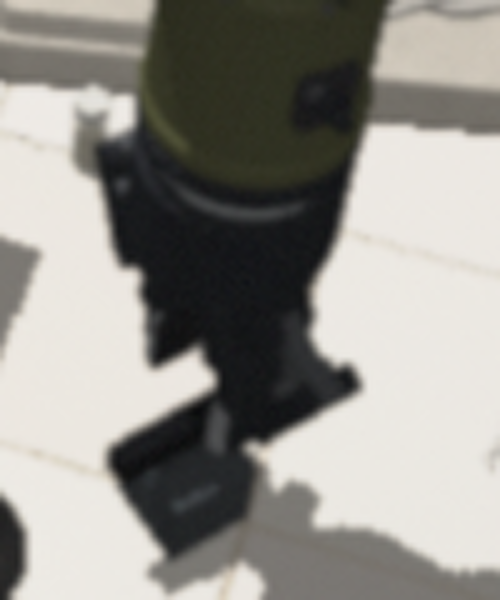

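Request:
move_arm([
  [[0,0,0,0,0,0,255],[0,0,0,0,0,0,255],[0,0,0,0,0,0,255],[0,0,0,0,0,0,255],[0,0,0,0,0,0,255]],
], newtons=20)

```text
t: 7.92
ee_pos: [0.3771, 0.2968, 0.0518]
eef_rot: [0.753, 1.571, -1.507]
wrist_force: [-0.0, 0.1, -0.1]
finger_gap: -0.0002
```

```bash
python3 -c "
from h import *
go((.378,.2975,.053),-39.5)
c=camera('scene'); save(c,'s6',(340,200,440,320),5)
"
```

```text
shift [-0.012  0.002 -0.011] turn [ 0.  0. -0.] | pos [0.3771 0.2968 0.0518] jawyaw -39.49 tilt 0.0 t 7.92 F [-0.   0.1 -0.1] gap -0.0002 q [-0.59  0.76 -0.28  2.11  0.6   0.35 -2.06]
```

View pics/s6.png

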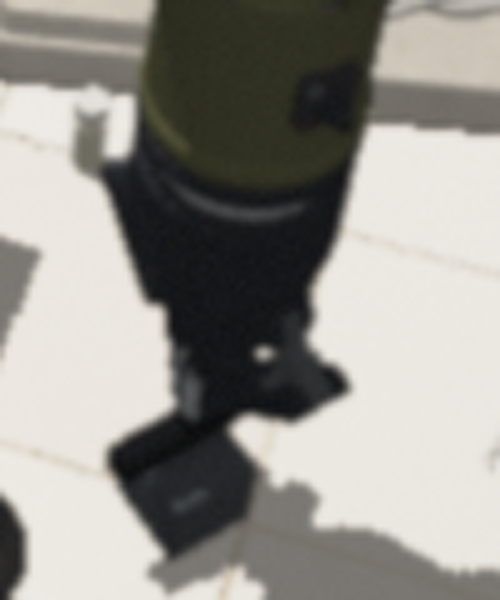

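```bash
python3 -c "
from h import *
c=camera('scene')
for z in (.05,.07,.08,.09,.1,.11): print(z,((proj(c,(.384,.3055,z))-[340,200])*5).round(),((proj(c,(.370,.2885,z))-[340,200])*5).round())
for u,v in [(376,281),(377,282),(378,282),(378,283),(380,281),(376,278),(378,280),(378,276)]: print(u,v,dep(c,u,v).round(3))
save(c,'s7',(360,250,400,310),10)
"
```

```text
0.05 [169. 461.] [214. 435.]
0.07 [173. 437.] [218. 411.]
0.08 [175. 424.] [221. 399.]
0.09 [177. 412.] [223. 386.]
0.1 [179. 399.] [226. 373.]
0.11 [181. 386.] [228. 360.]
376 281 [0.383 0.305 0.096]
377 282 [0.381 0.306 0.095]
378 282 [0.379 0.308 0.098]
378 283 [0.378 0.307 0.094]
380 281 [0.375 0.306 0.102]
376 278 [0.384 0.307 0.11 ]
378 280 [0.379 0.309 0.108]
378 276 [0.381 0.307 0.12 ]
```

View pics/s7.png

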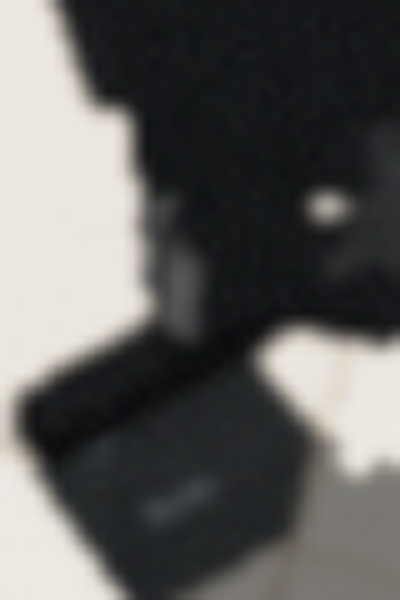

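Request:
move_arm([
  [[0.02,0,0,0,0,0,255],[0.02,0,0,0,0,0,255],[0.01,0,0,0,0,0,255],[0,0,0,0,0,0,255]],
])

```text
t: 8.52
ee_pos: [0.377, 0.2967, 0.0466]
eef_rot: [0.274, 1.57, -1.986]
wrist_force: [-0.1, 0.7, -1.1]
finger_gap: -0.0003
```

Request:
move_arm([
  [[0.01,0,0,0,0,0,255],[0.01,0,0,0,0,0,255]],
])

```text
t: 8.78
ee_pos: [0.3772, 0.2968, 0.0447]
eef_rot: [2.627, 1.571, 0.366]
wrist_force: [0.5, -0.1, 0.5]
finger_gap: -0.0001
```

Request:
move_arm([
  [[0.01,0,0,0,0,0,255],[0.01,0,0,0,0,0,255]],
])

```text
t: 9.02
ee_pos: [0.3771, 0.2968, 0.0427]
eef_rot: [1.088, 1.571, -1.172]
wrist_force: [-0.2, -0.3, 0.3]
finger_gap: 0.0001
```

Request:
move_arm([
  [[0.015,0,0,0,0,0,255],[0.015,0,0,0,0,0,255],[0,0,0,0,0,0,255]],
])

```text
t: 9.4
ee_pos: [0.3772, 0.2968, 0.0405]
eef_rot: [2.372, 1.57, 0.112]
wrist_force: [-1.1, -0.8, 9.0]
finger_gap: 0.0001
```

Request:
move_arm([
  [[0.015,0,0,0,0,0,255],[0.015,0,0,0,0,0,255],[0,0,0,0,0,0,255]],
])

```text
t: 9.78
ee_pos: [0.3774, 0.2969, 0.0403]
eef_rot: [2.468, 1.567, 0.208]
wrist_force: [-5.5, -3.5, 44.3]
finger_gap: 0.0004
```

```bash
python3 -c "
from h import *
go((.378,.2975,.053),-39.5)
c=camera('scene'); save(c,'s8',(360,250,400,310),10)
for u,v in [(376,281),(377,282),(378,282),(378,283),(378,284),(378,285)]: print(u,v,dep(c,u,v).round(3))
"
```

```text
shift [-0.127  0.001 -0.008] turn [ 0.0002 -0.001  -0.0008] | pos [0.3774 0.2969 0.0403] jawyaw -39.46 tilt 0.22 t 9.78 F [-5.5 -3.5 44.3] gap 0.0004 q [-0.61  0.78 -0.25  2.12  0.62  0.31 -2.08]
376 281 [0.383 0.307 0.099]
377 282 [0.381 0.308 0.097]
378 282 [0.379 0.307 0.098]
378 283 [0.379 0.307 0.093]
378 284 [0.378 0.307 0.09 ]
378 285 [0.378 0.306 0.085]
```

View pics/s8.png

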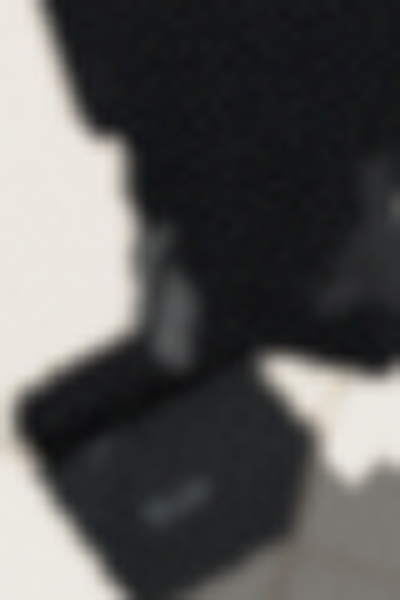

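Request:
move_arm([
  [[-0.1,0,0,0,0,0,255],[-0.15,0,0,0,0,0,0],[-0.05,0,0,0,0,0,0],[0,0,0,0,0,0,0],[0,0,0,0,0,0,0],[0,0,0,0,0,0,0]],
])

```text
t: 10.58
ee_pos: [0.3769, 0.2966, 0.0663]
eef_rot: [-0.02, 1.57, -2.28]
wrist_force: [0.5, 0.3, -0.1]
finger_gap: 0.0851
```

```bash
python3 -c "
from h import *
go((.378,.2975,.016),-39.5)"
```

```text
shift [ 0.503  0.003 -0.015] turn [0.0001 0.0003 0.    ] | pos [0.3769 0.2966 0.0663] jawyaw -39.49 tilt 0.05 t 10.57 F [ 0.5  0.3 -0.1] gap 0.0851 q [-0.57  0.74 -0.32  2.1   0.58  0.39 -2.04]
```

Request:
move_arm([
  [[0.12,0,-0.004,0,0,0,0],[0.12,0,-0.004,0,0,0,0],[0.12,0,-0.004,0,0,0,0],[0.12,0,-0.003,0,0,0,0],[0.02,0,0,0,0,0,0],[0,0,0,0,0,0,0]],
])

```text
t: 11.32
ee_pos: [0.378, 0.2979, 0.0166]
eef_rot: [0.46, 1.57, -1.8]
wrist_force: [-0.6, 0.0, -0.0]
finger_gap: 0.0855
```

```bash
python3 -c "
from h import *
go((.378,.2975,.016),-39.5)
c=camera('scene'); save(c,'s9',(340,200,440,320),5)
"
```

```text
shift [0.006 0.003 0.003] turn [ 0.0001  0.0001 -0.    ] | pos [0.378  0.2979 0.0166] jawyaw -39.49 tilt 0.02 t 11.32 F [-0.6  0.  -0. ] gap 0.0855 q [-0.64  0.83 -0.21  2.12  0.65  0.25 -2.1 ]
```

View pics/s9.png

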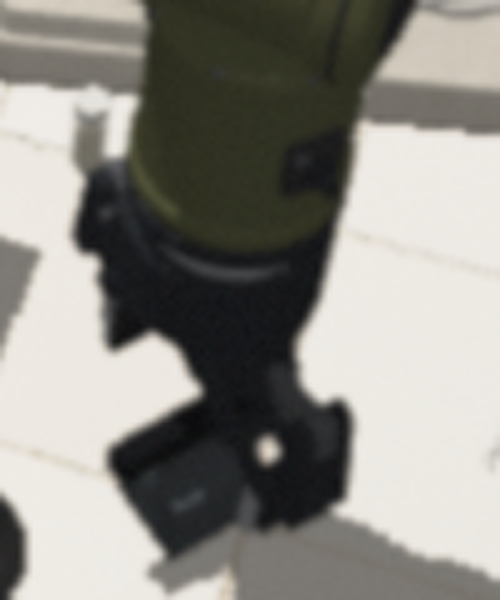

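Request:
move_arm([
  [[0,0,0,0,0,0,255],[0,0,0,0,0,0,255],[0,0,0,0,0,0,255],[0,0,0,0,0,0,255],[0,0,0,0,0,0,255],[0,0,0,0,0,0,255],[0,0,0,0,0,0,255]],
], newtons=60)

```text
t: 12.25
ee_pos: [0.3783, 0.2979, 0.0169]
eef_rot: [2.294, 1.57, 0.034]
wrist_force: [0.2, -0.4, 3.9]
finger_gap: 0.0124
```

```bash
python3 -c "
from h import *
go((.378,.2975,.016),-39.5)
c=camera('scene'); save(c,'s10',(340,200,440,320),5)
save(camera('top'),'t10',(190,240,310,330),5)
"
```

```text
shift [0.009 0.    0.005] turn [-0.     -0.0001 -0.0001] | pos [0.3783 0.2979 0.0169] jawyaw -39.51 tilt 0.03 t 12.25 F [ 0.2 -0.4  3.9] gap 0.0124 q [-0.64  0.83 -0.21  2.12  0.65  0.25 -2.1 ]
```

View pics/s10.png

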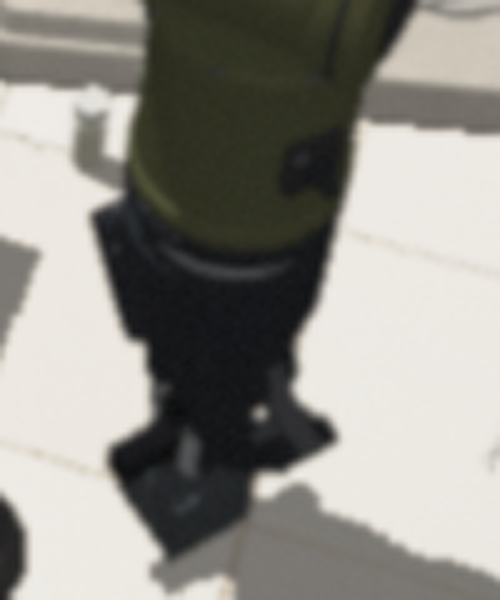

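View pics/t10.png

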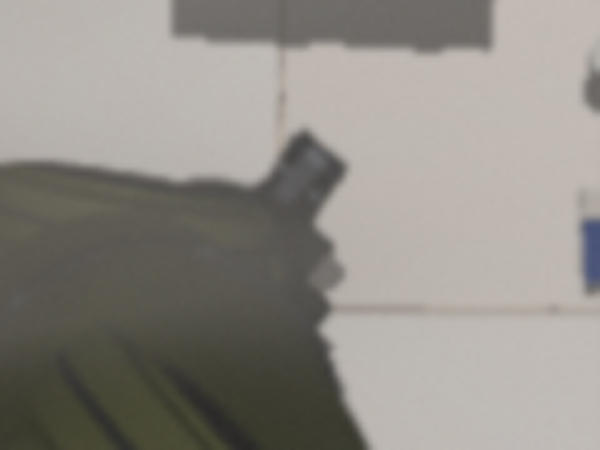

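Request:
move_arm([
  [[-0.2,0,0,0,0,0,255],[-0.3,0,0,0,0,0,255],[-0.4,0,0,0,0,0,255],[-0.4,0,0,0,0,0,255],[-0.4,0,0,0,0,0,255],[0,0,0,0,0,0,255]],
])

```text
t: 13.1
ee_pos: [0.3792, 0.2993, 0.1888]
eef_rot: [3.069, 1.566, 0.808]
wrist_force: [0.8, -0.2, -1.5]
finger_gap: 0.013
```

```bash
python3 -c "
from h import *
go((.529,.3153,.19),-1.8)
c=camera('scene'); save(c,'s11')
save(camera('top'),'t11')
"
```

```text
shift [-0.006  1.054 -1.077] turn [-0.2095 -0.0016 -0.0007] | pos [0.3792 0.2993 0.1888] jawyaw -39.52 tilt 0.3 t 13.1 F [ 0.8 -0.2 -1.5] gap 0.013 q [-0.43  0.55 -0.52  1.98  0.41  0.71 -1.89]
```

View pics/s11.png

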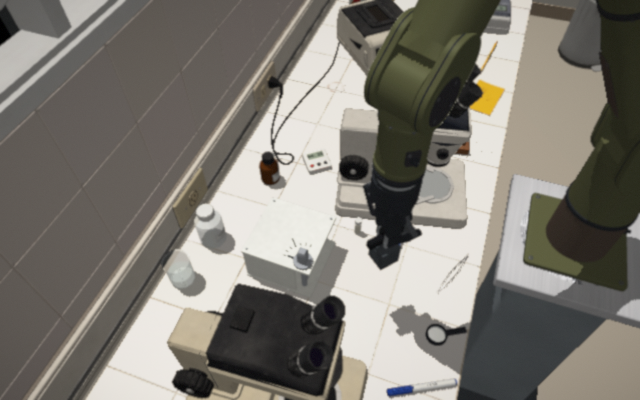

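View pics/t11.png

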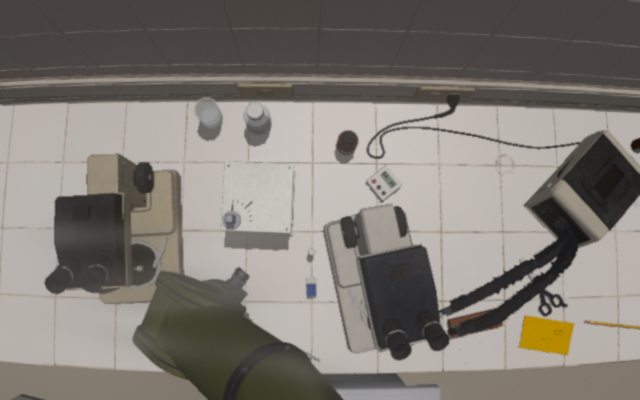

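Request:
move_arm([
  [[0,0,0,-0.042,0,0,255],[0,0,0,-0.042,0,0,255],[0,0,0,-0.042,0,0,255],[0,0,0,-0.042,0,0,255],[0,0,0,-0.0415,0,0,255],[0,0,0,0,0,0,255]],
])

```text
t: 13.95
ee_pos: [0.3771, 0.2969, 0.185]
eef_rot: [-0.953, 1.567, -2.556]
wrist_force: [-0.0, -0.8, -2.2]
finger_gap: 0.0125
```

```bash
python3 -c "
from h import *
go((.529,.3153,.19),-1.8)"
```

```text
shift [-0.055  1.512 -0.232] turn [-0.0003  0.0007  0.001 ] | pos [0.3771 0.2969 0.185 ] jawyaw -1.85 tilt 0.22 t 13.95 F [-0.  -0.8 -2.2] gap 0.0125 q [-0.31  0.59 -0.71  1.98  0.54  0.77 -1.38]
```

Request:
move_arm([
  [[-0.012,0.25,-0.039,0,0,0,255],[-0.012,0.25,-0.039,0,0,0,255],[-0.012,0.25,-0.039,0,0,0,255],[0,0.25,-0.039,0,0,0,255],[0,0.25,-0.038,0,0,0,255],[0,0.25,-0.038,0,0,0,255],[0,0,0,0,0,0,255],[0,0,0,0,0,0,255]],
])

```text
t: 14.95
ee_pos: [0.5272, 0.3163, 0.1894]
eef_rot: [-1.009, 1.568, -2.611]
wrist_force: [-0.3, 0.6, -1.1]
finger_gap: 0.0127
```

```bash
python3 -c "
from h import *
go((.529,.3153,.19),-1.8)
c=camera('scene'); save(c,'s12',(250,140,370,280),4)
save(camera('top'),'t12',(180,150,310,280),4)
"
```

```text
shift [-0.006  0.018  0.009] turn [0.0001 0.0004 0.0007] | pos [0.5272 0.3163 0.1894] jawyaw -1.79 tilt 0.15 t 14.95 F [-0.3  0.6 -1.1] gap 0.0127 q [-0.24  0.75 -0.7   1.58  0.55  1.01 -1.13]
```

View pics/s12.png

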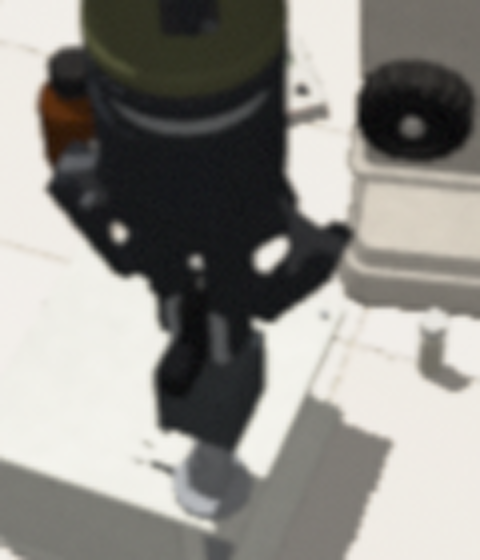

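View pics/t12.png

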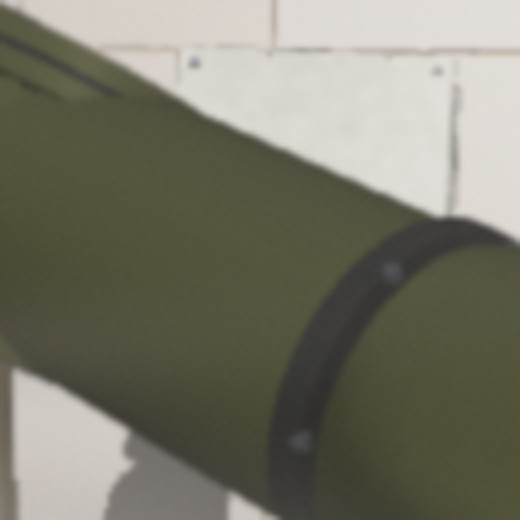

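```bash
python3 -c "
from h import *
c=camera('scene')
y=np.radians(-1.8);R=np.array([[np.cos(y),-np.sin(y)],[np.sin(y),np.cos(y)]])
for z in(.1725,.2185):
  for d in [(.02,.02),(-.02,.02),(-.02,-.02)]:
    print(z,d,((proj(c,[*(R@d+[.5275,.316]),z])-[250,140])*4).round(1))
save(c,'s13',(280,200,325,275),11)
"
```

```text
0.1725 (0.02, 0.02) [154.8 429.8]
0.1725 (-0.02, 0.02) [234.7 456.8]
0.1725 (-0.02, -0.02) [267.4 389. ]
0.2185 (0.02, 0.02) [148.8 373.6]
0.2185 (-0.02, 0.02) [232.  401.1]
0.2185 (-0.02, -0.02) [266.1 332. ]
```

View pics/s13.png

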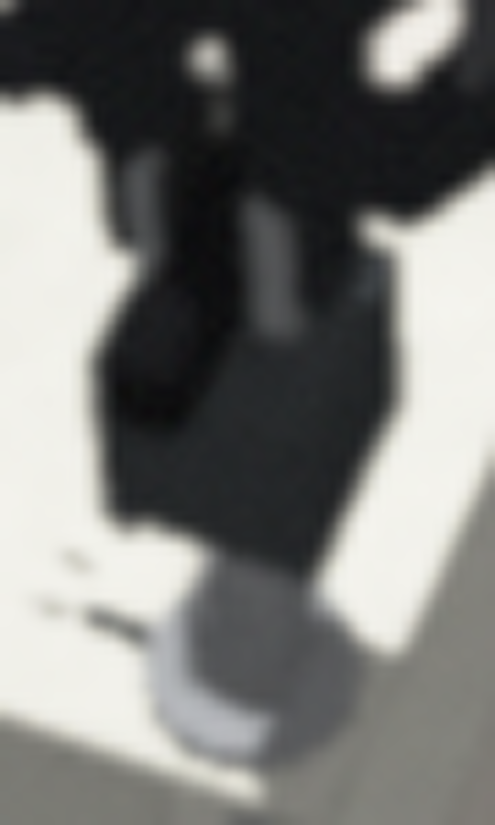

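Request:
move_arm([
  [[0,0.018,0.009,0,0,0,255],[0.08,0,0,0,0,0,255],[0.08,0,0,0,0,0,255],[0.08,0,0,0,0,0,255],[0.04,0,0,0,0,0,255],[0,0,0,0,0,0,255],[0,0,0,0,0,0,255]],
])

```text
t: 15.98
ee_pos: [0.5306, 0.3157, 0.1626]
eef_rot: [2.304, 1.57, 0.702]
wrist_force: [-0.1, 0.3, -2.0]
finger_gap: 0.0129
```

```bash
python3 -c "
from h import *
go((.529,.3153,.145),-1.8)
save(camera('scene'),'s14',(275,200,335,280),9)"
```

```text
shift [ 0.176 -0.016  0.005] turn [ 0.0001 -0.0001 -0.0001] | pos [0.5306 0.3157 0.1626] jawyaw -1.79 tilt 0.03 t 15.97 F [-0.1  0.3 -2. ] gap 0.0129 q [-0.25  0.79 -0.68  1.61  0.57  0.96 -1.15]
```

View pics/s14.png

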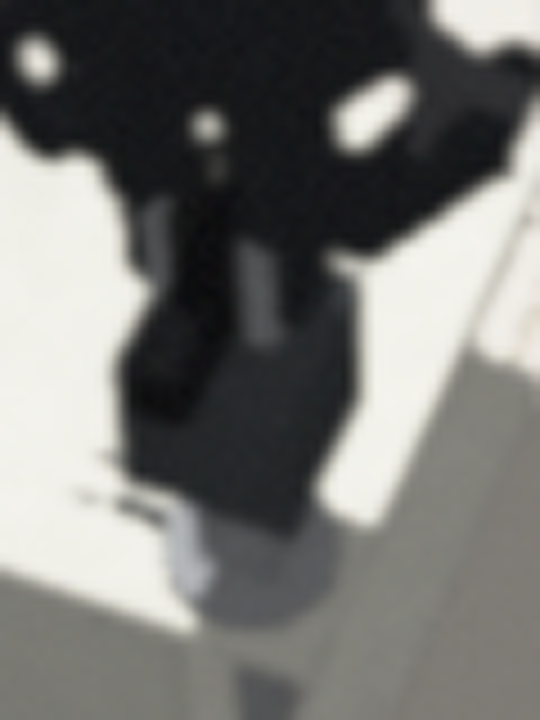

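Request:
move_arm([
  [[0.02,-0.014,0.003,0,0,0,255],[0.02,0,0,0,0,0,255],[0.02,0,0,0,0,0,255],[0.02,0,0,0,0,0,255],[0,0,0,0,0,0,255]],
])

```text
t: 16.65
ee_pos: [0.529, 0.3151, 0.1541]
eef_rot: [-0.679, 1.57, -2.281]
wrist_force: [0.6, 0.4, -1.4]
finger_gap: 0.0131
```

```bash
python3 -c "
from h import *
go((.529,.3153,.1229),-1.8)"
```

```text
shift [ 0.312  0.    -0.002] turn [0.0001 0.0001 0.0001] | pos [0.529  0.3151 0.1541] jawyaw -1.78 tilt 0.03 t 16.65 F [ 0.6  0.4 -1.4] gap 0.0131 q [-0.25  0.79 -0.68  1.62  0.58  0.94 -1.16]
```

Underside is now at about z 0.137, which is inside the taper, and there is no contact force yet. I'll continue in small steps.

Request:
move_arm([
  [[0.02,0,0,0,0,0,255],[0.02,0,0,0,0,0,255],[0.02,0,0,0,0,0,255],[0,0,0,0,0,0,255]],
])

```text
t: 17.15
ee_pos: [0.529, 0.3154, 0.1482]
eef_rot: [-2.512, 1.571, 2.169]
wrist_force: [0.3, 0.2, -2.7]
finger_gap: 0.013
```

Request:
move_arm([
  [[0.02,0,0,0,0,0,255],[0.02,0,0,0,0,0,255],[0.02,0,0,0,0,0,255],[0,0,0,0,0,0,255]],
])

```text
t: 17.65
ee_pos: [0.5291, 0.3153, 0.1422]
eef_rot: [-2.701, 1.571, 1.98]
wrist_force: [-0.4, 0.5, -2.4]
finger_gap: 0.0126
```

Request:
move_arm([
  [[0.04,0,0,0,0,0,255],[0.04,0,0,0,0,0,255],[0.04,0,0,0,0,0,255],[0.03,0,0,0,0,0,255],[0,0,0,0,0,0,255]],
])

```text
t: 18.27
ee_pos: [0.5291, 0.3153, 0.127]
eef_rot: [-2.633, 1.571, 2.048]
wrist_force: [0.2, 0.3, -3.0]
finger_gap: 0.013
```

Request:
move_arm([
  [[0.02,0,0,0,0,0,255],[0.02,0,0,0,0,0,255],[0,0,0,0,0,0,255]],
])

```text
t: 18.65
ee_pos: [0.5291, 0.3153, 0.1232]
eef_rot: [2.701, 1.571, 1.099]
wrist_force: [1.2, 1.1, -2.2]
finger_gap: 0.0129
```

```bash
python3 -c "
from h import *
go((.529,.3153,.1229),-1.8)
save(camera('scene'),'s15',(275,200,335,280),9)"
```

```text
shift [ 0.003 -0.001  0.   ] turn [ 0.0001 -0.0001 -0.    ] | pos [0.5291 0.3153 0.1232] jawyaw -1.78 tilt 0.01 t 18.65 F [ 1.2  1.1 -2.2] gap 0.0129 q [-0.26  0.83 -0.65  1.65  0.62  0.88 -1.19]
```

View pics/s15.png

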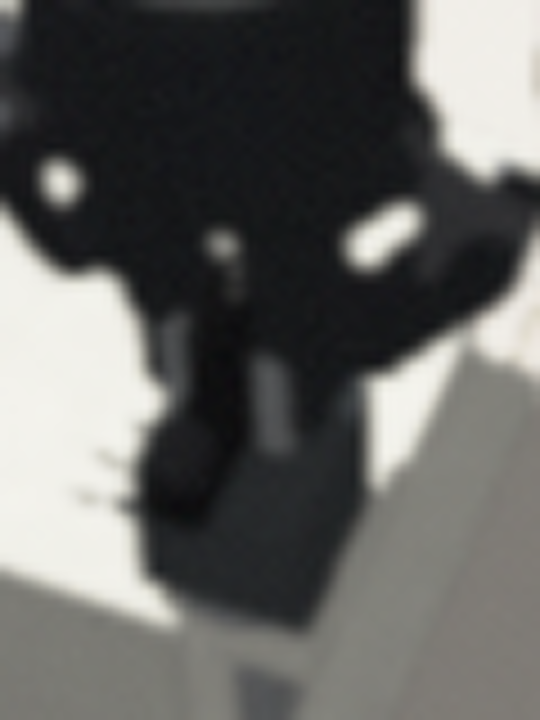

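Request:
move_arm([
  [[0.01,0,0,0,0,0,255],[0.005,0,0,0,0,0,255],[0,0,0,0,0,0,255]],
])

```text
t: 19.08
ee_pos: [0.5294, 0.3155, 0.123]
eef_rot: [1.825, 1.57, 0.222]
wrist_force: [0.1, 0.1, 6.1]
finger_gap: 0.0129
```

Request:
move_arm([
  [[0,0,0,0,0,0,255],[0,0,0,0.02,0,0,255],[0,0,0,0.025,0,0,255],[0,0,0,0.025,0,0,255],[0,0,0,0.025,0,0,255],[0,0,0,0.025,0,0,255],[0,0,0,0.025,0,0,255],[0,0,0,0.025,0,0,255]],
])

```text
t: 20.08
ee_pos: [0.5299, 0.3159, 0.123]
eef_rot: [2.668, 1.568, 0.529]
wrist_force: [1.1, 0.3, 4.5]
finger_gap: 0.0132
```

```bash
python3 -c "
from h import *
print(state()['moment'])
go((.529,.3153,.1229),-53.8)
save(camera('scene'),'s16',(255,200,335,280),9)"
```

```text
[ 0.10971177 -0.10941441  0.12202655]
shift [ 0.001 -0.005  0.01 ] turn [ 0.1182 -0.0008 -0.0002] | pos [0.5299 0.3159 0.123 ] jawyaw -32.52 tilt 0.14 t 20.07 F [1.1 0.3 4.5] gap 0.0132 q [-0.33  0.8  -0.51  1.65  0.5   0.82 -1.62]
```

View pics/s16.png

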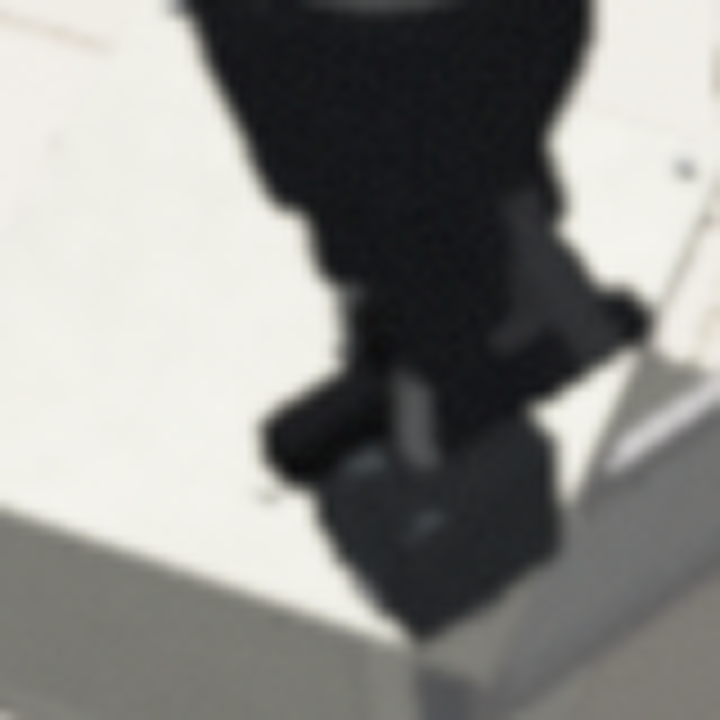

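Request:
move_arm([
  [[0,0,0,0.025,0,0,255],[0,0,0,0.025,0,0,255],[0,0,0,0.025,0,0,255],[0,0,0,0.02,0,0,255],[0,0,0,0.015,0,0,255],[0,0,0,0.008,0,0,255],[0,0,0,0,0,0,255],[0,0,0,0,0,0,255]],
])

```text
t: 21.12
ee_pos: [0.5305, 0.3159, 0.123]
eef_rot: [3.003, 1.567, 0.497]
wrist_force: [1.7, 0.9, 5.9]
finger_gap: 0.0126
```

```bash
python3 -c "
from h import *
print(state()['moment'])
go((.529,.3153,.1229),-53.8)
c=camera('scene');save(c,'s17',(255,200,345,290),8)
d=camera('top');save(d,'t17',(190,150,310,270),6)
# expected 45 deg door leaf
for a in(35,45,55):
  y=np.radians(-1.8-a); e=np.array([.529,.3153])+.123*np.array([np.sin(y),-np.cos(y)])
  print(a,e.round(3),[((proj(c,[*e,z])-[255,200])*8).round() for z in(.1,.0)],[((proj(d,[*e,z])-[190,150])*6).round() for z in(.1,.0)])
"
```

```text
[ 0.22778825 -0.38952045  0.1717953 ]
shift [ 0.001 -0.004  0.016] turn [ 0.0012 -0.0011 -0.0001] | pos [0.5305 0.3159 0.123 ] jawyaw -53.59 tilt 0.19 t 21.12 F [1.7 0.9 5.9] gap 0.0126 q [-0.39  0.78 -0.41  1.65  0.41  0.79 -1.91]
35 [0.455 0.217] [array([793., 268.]), array([776., 472.])] [array([527., 633.]), array([542., 636.])]
45 [0.439 0.231] [array([836., 330.]), array([816., 531.])] [array([486., 678.]), array([505., 677.])]
55 [0.426 0.248] [array([867., 397.]), array([845., 597.])] [array([437., 716.]), array([461., 711.])]
```

View pics/s17.png

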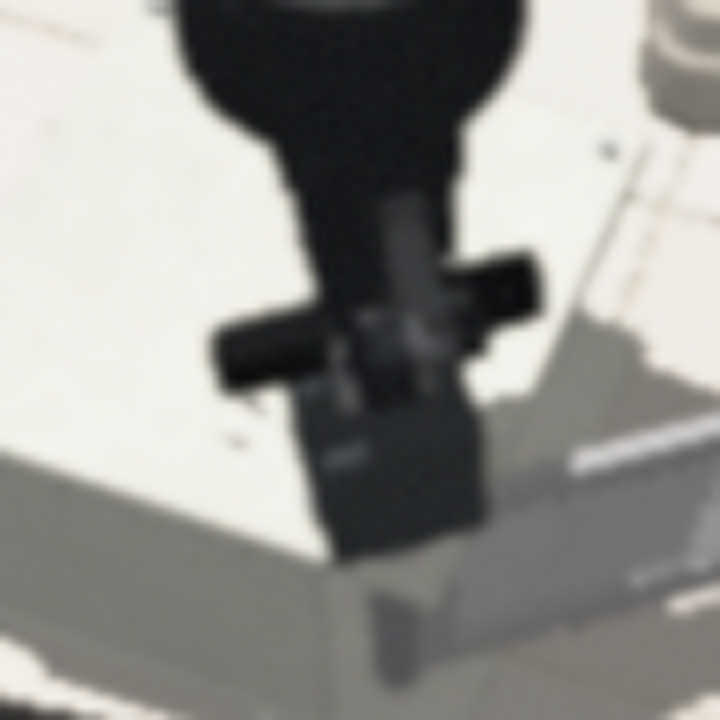

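View pics/t17.png

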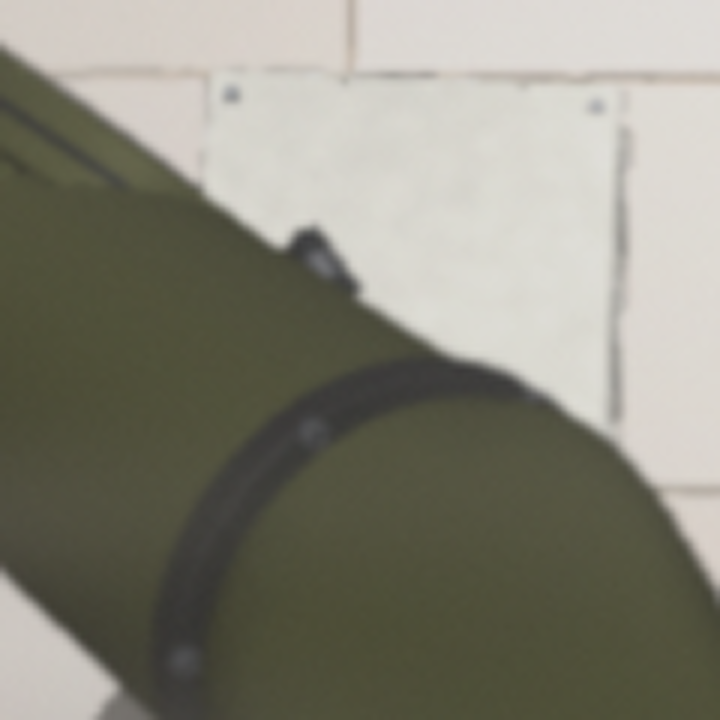

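```bash
python3 -c "
from h import *
c=camera('scene');save(c,'s18',(290,225,390,300),8)
for a in(35,40,45,50,55):
  y=np.radians(-1.8-a); u=np.array([np.sin(y),-np.cos(y)]); b=np.array([.529,.3153])
  print(a,[((proj(c,[*(b+r*u),z])-[290,225])*8).round() for r,z in((.03,.1),(.123,.1),(.123,.0),(.03,0))])
"
```

```text
35 [array([210., 239.]), array([513.,  68.]), array([496., 272.]), array([215., 436.])]
40 [array([216., 247.]), array([536.,  98.]), array([518., 301.]), array([220., 444.])]
45 [array([220., 255.]), array([556., 130.]), array([536., 331.]), array([225., 451.])]
50 [array([224., 263.]), array([573., 163.]), array([552., 363.]), array([228., 459.])]
55 [array([227., 272.]), array([587., 197.]), array([565., 397.]), array([231., 468.])]
```

View pics/s18.png

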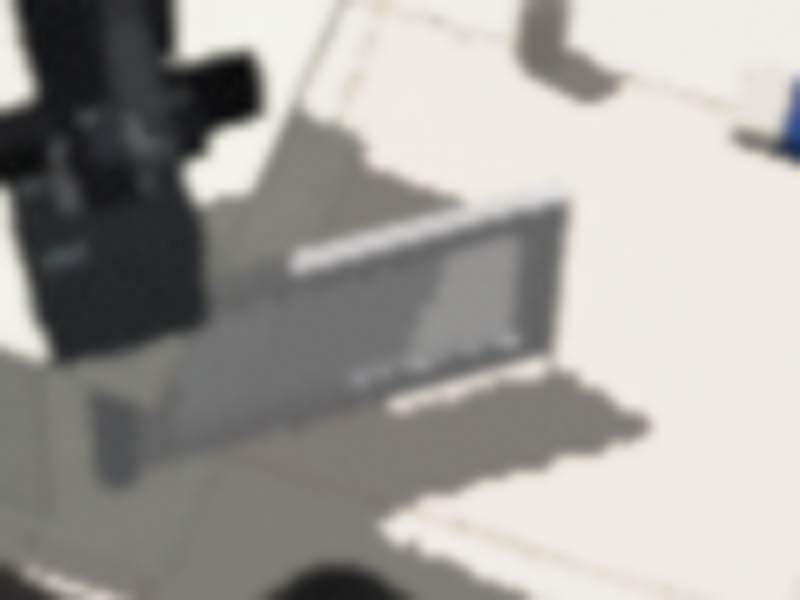

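```bash
python3 -c "
from h import *
c=camera('scene');save(c,'s19',(290,240,365,290),10)
P=[]
for v in range(225,300):
  for u in range(300,365):
    if c['z_map'][v,u]>0:
      p=dep(c,u,v)
      if .02<p[2]<.09 and .02<np.hypot(p[0]-.529,p[1]-.3153)<.135 and p[0]<.5: P.append(p)
P=np.array(P); print(len(P))
for _ in range(3):
  m=P[:,:2].mean(0); U,S,V=np.linalg.svd(P[:,:2]-m,full_matrices=False); r=(P[:,:2]-m)@V[1]; P=P[abs(r)<.006]
d=V[0]*np.sign(-V[0][1]); print(len(P),m,S,'angle',np.degrees(np.arctan2(-d[0],-d[1]))-1.8, 'axis offset',((np.array([.529,.3153])-m)@V[1]))
"
```

```text
688
688 [0.46636066 0.26665065] [0.64454913 0.03551702] angle 51.534861926386995 axis offset 0.0016192704607992034
```

View pics/s19.png

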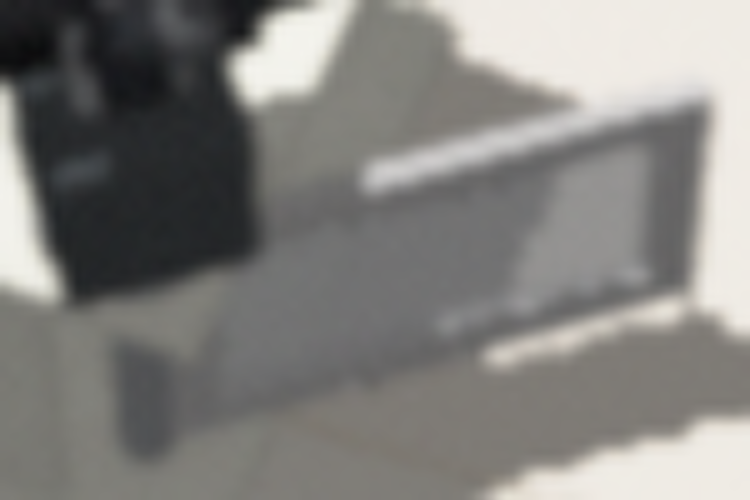

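The line fit on the door leaf's depth points gives about 51.5°, which is too far, so I'll turn back about 6.5°.

Request:
move_arm([
  [[0,0,0,-0.012,0,0,255],[0,0,0,-0.012,0,0,255],[0,0,0,-0.012,0,0,255],[0,0,0,0,0,0,255],[0,0,0,0,0,0,255],[0,0,0,0,0,0,255]],
])

```text
t: 22.08
ee_pos: [0.5303, 0.316, 0.123]
eef_rot: [2.935, 1.568, 0.542]
wrist_force: [1.0, 0.4, 5.6]
finger_gap: 0.0128
```

```bash
cat > door.py <<'E'
from h import *
def door(c):
    P=[]
    for v in range(225,300):
      for u in range(300,365):
        if c['z_map'][v,u]>0:
          p=dep(c,u,v)
          if .02<p[2]<.09 and .02<np.hypot(p[0]-.529,p[1]-.3153)<.135 and p[0]<.5: P.append(p)
    P=np.array(P)
    for _ in range(3):
      m=P[:,:2].mean(0); U,S,V=np.linalg.svd(P[:,:2]-m,full_matrices=False); r=(P[:,:2]-m)@V[1]; P=P[abs(r)<.006]
    d=V[0]*np.sign(-V[0][1]); return len(P),np.degrees(np.arctan2(-d[0],-d[1]))-1.8,(np.array([.529,.3153])-m)@V[1]
E
python3 -c "
from door import *
c=camera('scene');print(door(c));c=camera('scene');print(door(c)); save(c,'s20',(270,220,370,295),8)
print(state()['moment'],state()['joint_vel'].round(4)); go((.529,.3153,.1229),-47)
for a in(40,45,50):
  y=np.radians(-1.8-a); u=np.array([np.sin(y),-np.cos(y)]); b=np.array([.529,.3153])
  print(a,[((proj(c,[*(b+r*u),z])-[270,220])*8).round() for r,z in((.03,.1),(.123,.1),(.123,.0),(.03,0))])
"
```

```text
(639, np.float64(45.00194549599752), np.float64(0.001610841604729349))
(628, np.float64(44.943445368005435), np.float64(0.0014568723357673314))
[ 0.11887464 -0.32052533  0.11904571] [-0.0013 -0.0015 -0.0003  0.0001 -0.     -0.0001 -0.0002]
shift [ 0.001 -0.004  0.014] turn [-0.0006 -0.0009 -0.0002] | pos [0.5303 0.3159 0.123 ] jawyaw -47.11 tilt 0.17 t 22.18 F [1.7 1.4 5.7] gap 0.013 q [-0.37  0.79 -0.44  1.65  0.43  0.8  -1.82]
40 [array([376., 287.]), array([696., 138.]), array([678., 341.]), array([380., 484.])]
45 [array([380., 295.]), array([716., 170.]), array([696., 371.]), array([385., 491.])]
50 [array([384., 303.]), array([733., 203.]), array([712., 403.]), array([388., 499.])]
```

View pics/s20.png

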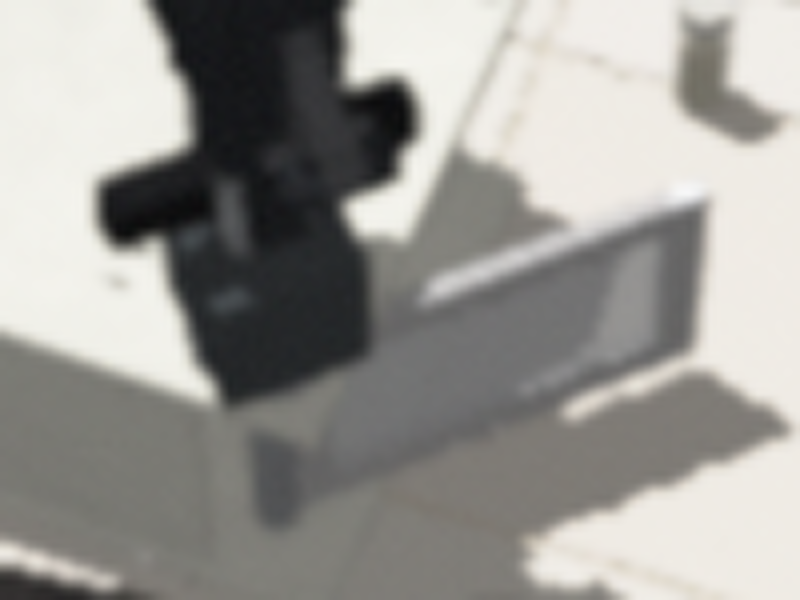

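Request:
move_arm([
  [[0,0,0,0,0,0,255],[0,0,0,0,0,0,255]],
])

```text
t: 22.42
ee_pos: [0.5303, 0.316, 0.123]
eef_rot: [2.927, 1.568, 0.534]
wrist_force: [1.5, 0.8, 6.6]
finger_gap: 0.0125
```

```bash
python3 -c "
from door import *
c=camera('scene');print(door(c)); go((.529,.3153,.1229),-47)
finish_job()"
```

```text
(635, np.float64(44.95524155029362), np.float64(0.0014344088734571285))
shift [ 0.001 -0.004  0.014] turn [-0.0006 -0.001  -0.0002] | pos [0.5303 0.3159 0.123 ] jawyaw -47.11 tilt 0.18 t 22.48 F [1.3 0.9 6.5] gap 0.013 q [-0.37  0.79 -0.44  1.65  0.43  0.8  -1.82]
the job is handed in; nothing more can be done
```

I fitted the handle fully down on the spindle, turned it to open the door to about 45°, and handed the job in at 22.5 s with the handle still gripped and held.

**Last checks**
- **Door angle:** a line fit on the leaf's depth points gave 44.9–45.0° in three readings over about 0.4 s.
- **Seating:** the handle met the shoulder at the expected height, within 1 mm. It was held down with about 6 N, and the tool's tilt was 0.2°.
- **Grip:** set to 60 N, finger gap 13 mm.

**What disagreed or could not be checked**
- **Tool height:** the reported height was 39 mm lower than the real fingertip height. The first close therefore shut just above the bar. I measured the offset by touching the bar top, which pressed it with about 44 N at the wrist.
- **Overshoot:** the first turn allowed for 7° of play and took the door to 51.5°. I turned it back 6.5° and the door followed. The gripper's final angle is 45.3° from its angle at seating, so the play did not show there. I think the bar sat a few degrees off in the jaws.
- **Pointer:** the gripper hid the pointer and the 45° mark, so the angle rests on the leaf fit alone.
- **Bystanders:** I saw nothing touched, but I did not measure their positions again at the end.

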